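# Snap the front rail into a shoe rack

## Robot

A 6-joint arm with a two-finger parallel gripper is mounted at the origin on the work surface. World frame = base frame: x ahead of the robot, y to its left, z up, the work surface at z = 0. Lengths are in m, angles in degrees, forces in N, time in s.
With the tool pointing down it reaches from about 0.25 to 0.725 m from the base axis. Payload 9.7 kg.
Tool frame: the origin (TCP) lies at the very end of the fingers, on their centre line; the grasp point (between the pads) lies 19 mm behind it; z points along the fingers, y is the line along which they close (so a half turn about z gives the same grasp; the last joint's range is limited). The gripper opens to 85 mm and grips with 20 to 120 N. Pads are 22 mm wide; open, the fingers measure 114 mm over their backs; the gripper's body (76 mm by 85 mm) begins 54 mm behind the grasp point. The pads swing forward as they close: fully open they stand 13 mm farther back than shut.
Start: joints at [64.63, 4.979, 10.078, 95.1, 0, 90], TCP at [0.236, 0.497, 0.199] pointing down, gripper open.
Joint ranges: [-179.16, 179.16], [-48.56, 103.87], [-65.8, 70.77], [-126.05, 130.52], [-82.76, 87.17], [-180, 180]. Speed limits (degrees/s): [127.2, 127.2, 147.25, 180, 180, 180].

## Interface

Orientations are given as [roll, pitch, yaw] about the fixed x, y, z axes, in that order (R = Rz(yaw) Ry(pitch) Rx(roll)).
In Python, from workcell import telemetry, optics, workorder gives the robot as it stands.
- The arm moves only by the shell command python3 -m handwheel 'ROWS' [FORCE]. ROWS is JSON, a list of rows, each an object of numbers: "tx", "ty", "tz": the shift along the tool's x, y, z in m; "ax", "ay", "az": the turn, a rotation vector about the tool's x, y, z in degrees; "jaw": the gripper command: -1 is shut, 1 is fully open, values between are in proportion. A call has exactly 10 rows; each row shifts and turns the commanded pose from where the row before left it, along the tool's axes as they then stand; what a row does not reach is not made up. A row lasts 1/8 s, in which the tool goes at most 62.5 mm and 10.7 degrees, less where a joint would pass 70% of its speed; a pose out of reach is approached as far as the arm can. A call is refused whole if a number of a shift passes 0.0625 or a number of a turn 10.7, either way. A call with a gripper value outside its range is refused whole. The fingers move at their own pace and stop on an object; FORCE is the grip in N (left out, the last holds). Time passes only in rows, so rows that do not move let the fingers close, or fill a call up. It gives the time, the measured TCP pose, the force, the opening and the grip force at its end, in the units of the state.
- telemetry.get_obs(): the state, without advancing time (a new reading comes with each control period).
- optics.camera(name): name is "scene" or "side" or "wrist"; returns a dict with "color" (480x640x3 uint8, red, green, blue), "K" (3x3 intrinsics, pixels), "extrinsics" (4x4, takes a point from camera to world coordinates); the wrist camera has in their place "mount" (4x4, takes a point from camera to tool coordinates, whose origin is the TCP and whose axes are the flange's). Camera axes: x right, y down, z forward; pixel columns grow to the right and rows downward; lengths in m; the calibration is good to about 2 mm. A picture is of the moment at which its call begins: read the wrist's pose just before it. There is no depth.
- workorder.job_done(): hands the job in; it is judged then, once.
The state is a dict: "time": time; "q": joint angles; "qd": joint speeds; "joint_efforts": joint torques, N m; "ee_pos": TCP position; "tcp_rot": TCP orientation; "wrist_force": force on the tool from outside, world axes, zero at the start; "torque": the same for the moment, N m; "opening": finger opening in m; "grasp_force": force on a finger pad.
Only numpy, scipy, OpenCV 4.12 (cv2) and the standard library are available. Lean on these libraries where they do the work, as an engineer would, in place of code of your own. Each camera call takes 0.05 s, during which the arm holds its last target. There are 200 camera calls.

## Task

The front rail of the shoe rack is lying loose on the bench. Pick it up, lower it level into the rack's two open front saddles, both ends together, and press it gently down past the jaws until each end sits fully home on the bottom of its saddle; the saddles crack if an end bears down with more than about 20 N. Let go and leave everything else on the bench as it is.

Things in the scene. Friction and masses are not known exactly. Their poses are not given: they have to be found in the camera images.
- rail: the loose rail: straight chrome tube, 16 mm diameter, about 0.13 kg, along its own y, with a black square cap (22 x 22 mm, 14 mm long) on each end; 372 mm long over the caps, 344 mm of bare tube. Origin on its axis at mid-length. It lies on its caps, axis 11 mm above the bench. The two ends are alike.
- rack: low shoe rack of dark steel tube, screwed to the bench: 345 mm wide (y), 240 mm deep (x), 170 mm high; origin on the bench under its middle, x to its back, y along its rails. Middle and back rails are fitted (95 and 190 mm behind the missing front rail, 15 and 30 mm higher); only the two front saddles are empty.
- rack_home (a point): nominal place of the middle of the fitted front rail's axis: 90 mm in front of the rack's origin, 142 mm above the bench; axes as the rack's, the rail lies along y (either way round). The caps hang outside the saddles with 4 mm play along y either way. The front saddles stand on levelling studs, wound up to 10.5 mm higher or lower than nominal and within 3 mm of each other: not measured, feel for it.
- saddle_left (a point): nominal rail axis in the front saddle at the rack's +y end, 160 mm from rack_home. Saddle: grey plastic, 34 x 16 mm (x, y), open on top; flat seat (seat_left) 8 mm below this point; rigid cheeks 17.5 mm apart up to 1 mm above it; over them two white spring jaws leave 13 mm, 6 mm above it (each gives up to 4 mm), then 45 degree lead-ins widen to 25 mm, 15 mm above it. The seat stands about 20 N.
- saddle_right (a point): the same at the rack's -y end (seat_right). In each saddle the jaws resist from 12 mm above home with 5 to 12 N, most at about 8 mm (the left is the stiffer), and less from 5 mm down. Past the jaws the tube can still hang by friction 1 to 5 mm above its seat, at one end or both, until it is pressed right down.
- boot_left: black ankle boot, bystander, 280 mm long, 180 mm high
- boot_right: the other black ankle boot, bystander
- brush: wooden shoe brush, bystander, 160 x 48 x 40 mm
- polish_tin: closed polish tin with a dark red lid, bystander, 71 mm in diameter, 24 mm high
- hanger: green plastic clothes hanger lying flat, bystander, 380 mm wide
- shoe_tree: wooden shoe tree with a brass spring rod and knob, bystander, 250 mm long, 48 mm high

How it is judged (in metres and radians):
On the way, in this order (a step that is already met when the one before it is completed fails the run):
1. the rail is picked up and carried clear of the bench (height (world z) of rail above 0.06 m and contact force between rail and the fingers above 0.5 N), for 0.2 s.
2. both ends of the rail bear on the bottom of their saddles (contact force between rail and seat_left_c0 above 0.2 N and contact force between rail and seat_right_c0 above 0.2 N and horizontal distance between rail and rack_home below 0.007 m and angle between the y axis of rail and the y axis of rack_home, either way round below 0.04 rad), for 0.2 s.
At the end, for the whole second after the job is handed in: The rail lies in both front saddles and bears on the bottom of each (on the seats seat_left and seat_right with more than 0.2 N of its own weight), its middle within 7 mm of rack_home in plan, its axis within 0.04 rad of the rack's y, at rest and let go (all of step 2 and linear speed of rail below 0.01 m/s); the robot touches nothing.
It fails at once if a saddle is overloaded: the rail is pressed on the bottom of either saddle with more than 20 N, or on the rack as a whole, jaws included, with more than 90 N (contact force between rail and seat_left_c0 above 20 N or contact force between rail and seat_right_c0 above 20 N or contact force between rail and rack above 90 N).
It fails at once if the robot's arm or fingers press on the rack with more than 15 N (contact force between any of the fingers, the arm and rack above 15 N).
It fails at once if the rail is put in one end first: it touches the rack while tilted more than 0.1 rad (6 degrees, one end 35 mm above the other) (contact force between rail and rack above 0.5 N and (angle between rail's own y axis and vertical below 1.4708 rad or angle between rail's own y axis and vertical above 1.6708 rad)).
It fails at once if a bystander is disturbed: moved more than 20 mm (distance of any of boot_left, boot_right, brush, polish_tin, hanger, shoe_tree from where it was at the start of the episode above 0.02 m).
It also fails if it takes over 69 s, if anything falls off the work surface, if the arm or the gripper's body presses on something with over 40 N, if the wrist force passes 120 N, or if a joint passes its speed limit or range.

## Working session

There is one attempt and no reset: what is moved stays moved. The work goes in short steps, Python scripts to look and compute and a shell command to move; the robot and the scene stay as the last step left them, time stands still between calls to the robot, and variables do not carry over. Pictures are saved under pics/ and viewed, at most 10 in all, crops included, and the job is handed in when it is done.

```bash
mkdir -p pics; python3 - <<'E'
from workcell import telemetry, optics
import cv2,numpy as np
print(telemetry.get_obs())
for n in("scene","side"):
    c=optics.camera(n); cv2.imwrite(f"pics/{n}0.png",c["color"][:,:,::-1]); print(n,c["K"],c["extrinsics"])
c=optics.camera("wrist");cv2.imwrite("pics/wrist0.png",c["color"][:,:,::-1]);print(c["K"],c["mount"])
E
```

```text
{'time': 0.0, 'q': array([6.46307393e+01, 5.01287885e+00, 1.00336703e+01, 9.50981832e+01,
       8.40002690e-04, 8.99992744e+01]), 'qd': array([-0.01141245, -0.04516847, -0.01567409, -0.03644817, -0.07103912,
        0.00582188]), 'joint_efforts': array([ 2.22929484e-04, -5.20391536e+01,  4.64797533e+01,  1.66886277e-02,
       -2.33301932e-06, -2.25910964e-05]), 'ee_pos': array([0.23552974, 0.49672293, 0.198059  ]), 'tcp_rot': array([-1.79922608e+02, -8.40982054e-04,  1.54631464e+02]), 'wrist_force': array([-0.05275704,  1.18342466, -0.08867008]), 'torque': array([ 0.00791073,  0.00853642, -0.01564524]), 'grasp_force': 0.0, 'opening': 0.08562295370420198}
scene [[460.25005286   0.         325.5133313 ]
 [  0.         460.25005286 237.37635026]
 [  0.           0.           1.        ]] [[ 0.14596919  0.63109148 -0.76185073  1.5175293 ]
 [ 0.98916306 -0.08081099  0.12258071 -0.17356303]
 [ 0.01579373 -0.77148761 -0.63604829  1.00796016]
 [ 0.          0.          0.          1.        ]]
side [[454.77840278   0.         316.75024051]
 [  0.         454.77840278 243.96149944]
 [  0.           0.           1.        ]] [[ 0.98009162 -0.11699348  0.16041489  0.24460924]
 [-0.19847634 -0.59867968  0.77600888 -0.94108681]
 [ 0.00524916 -0.79239836 -0.60998138  0.883087  ]
 [ 0.          0.          0.          1.        ]]
[[351.64433071   0.         320.3071794 ]
 [  0.         351.64433071 236.56877335]
 [  0.           0.           1.        ]] [[-2.16128238e-04 -9.62967012e-01 -2.69619152e-01  6.95536007e-02]
 [ 9.99999968e-01 -1.73378136e-04 -1.82371339e-04  5.42930104e-04]
 [ 1.28871517e-04 -2.69619183e-01  9.62967019e-01 -1.74144148e-01]
 [ 0.00000000e+00  0.00000000e+00  0.00000000e+00  1.00000000e+00]]
```

View pics/scene0.png

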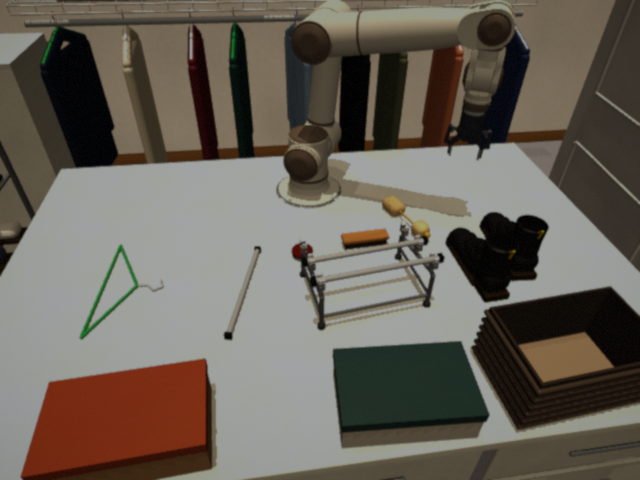

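View pics/side0.png

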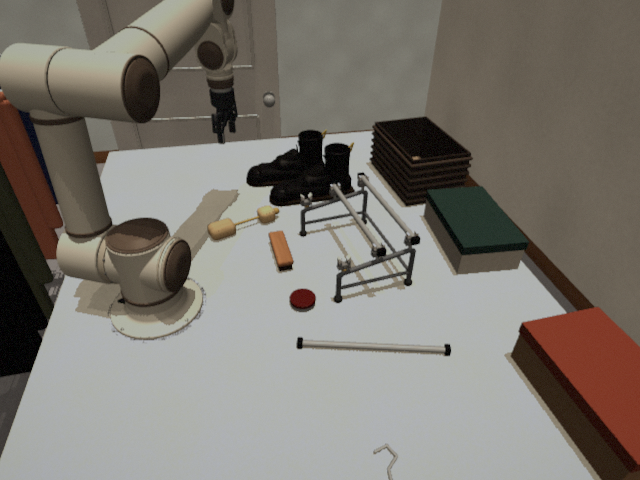

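Scene: the rail caps are at about (257,250) and (228,335), and the empty saddles at about (304,245) and (405,230). Side: the caps are at (300,343) and (447,350), and the saddles at (345,262) and (306,200). Next I'll enlarge these areas and triangulate.

```bash
cat > h.py <<'E'
import numpy as np
C={"scene":(np.array([[460.25,0,325.513],[0,460.25,237.376],[0,0,1]]),np.array([[0.14596919,0.63109148,-0.76185073,1.5175293],[0.98916306,-0.08081099,0.12258071,-0.17356303],[0.01579373,-0.77148761,-0.63604829,1.00796016]])),
"side":(np.array([[454.778,0,316.75],[0,454.778,243.961],[0,0,1]]),np.array([[0.98009162,-0.11699348,0.16041489,0.24460924],[-0.19847634,-0.59867968,0.77600888,-0.94108681],[0.00524916,-0.79239836,-0.60998138,0.883087]]))}
def ray(n,uv):
    K,E=C[n]; d=E[:,:3]@np.linalg.solve(K,[*uv,1]); return E[:,3],d
def plane(n,uv,z):
    o,d=ray(n,uv); return o+d*(z-o[2])/d[2]
def tri(a,b):
    o1,d1=ray("scene",a);o2,d2=ray("side",b)
    s=np.linalg.lstsq(np.c_[d1,-d2],o2-o1,rcond=None)[0]
    p,q=o1+d1*s[0],o2+d2*s[1]; return (p+q)/2,np.linalg.norm(p-q)
def proj(n,p):
    K,E=C[n]; v=K@(E[:,:3].T@(np.asarray(p)-E[:,3])); return v[:2]/v[2]
E
python3 - <<'E'
from h import *
import cv2
for n,uv in(("scene",(257,250)),("scene",(228,335)),("side",(300,343)),("side",(447,350))): print(n,plane(n,uv,.011))
print(tri((304,245),(345,262)),tri((405,230),(306,200)))
a=cv2.imread("pics/scene0.png")[220:320,290:450];b=cv2.imread("pics/side0.png")[160:310,290:430]
a=cv2.resize(a,None,fx=5,fy=5,interpolation=cv2.INTER_CUBIC);cv2.imwrite("pics/ca.png",a)
b=cv2.resize(b,None,fx=4,fy=4,interpolation=cv2.INTER_CUBIC);cv2.imwrite("pics/cb.png",b)
E
```

```text
scene [ 0.35927181 -0.21419816  0.011     ]
scene [ 0.69949204 -0.30284406  0.011     ]
side [ 0.35473031 -0.21361278  0.011     ]
side [ 0.69958243 -0.30390457  0.011     ]
(array([ 0.49776894, -0.0735093 ,  0.13299217]), np.float64(0.0027023012257449256)) (array([0.45558558, 0.24605096, 0.12635691]), np.float64(0.002695185330488163))
```

View pics/ca.png

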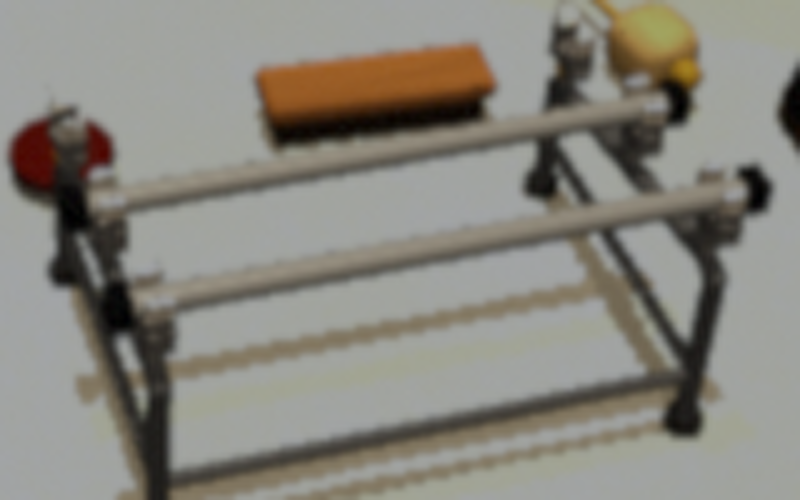

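View pics/cb.png

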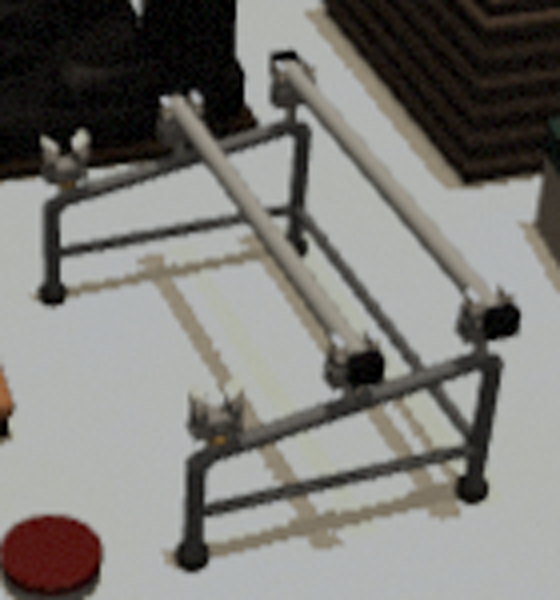

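The crops show the fitted rails' caps and both open saddles clearly. I'll fit the rack pose (x, y, yaw) to the fitted rails' cap centres and use the saddles as a check.

```bash
python3 - <<'E'
from h import *
from scipy.optimize import least_squares
S=lambda u,v:(290+u/5,220+v/5); D=lambda u,v:(290+u/4,160+v/4)
ob=[("scene",(5,179,157),S(678,102)),("scene",(5,-179,157),S(75,208)),("scene",(100,179,172),S(754,188)),("scene",(100,-179,172),S(118,306)),
("side",(5,-179,157),D(362,367)),("side",(100,-179,172),D(492,322)),("side",(100,179,172),D(285,64))]
ch=[("scene",(-90,160,150),S(572,30)),("scene",(-90,-160,150),S(66,122)),("side",(-90,-160,150),D(217,402)),("side",(-90,160,150),D(66,150))]
def P(p,x):
    c,s=np.cos(p[2]),np.sin(p[2]); x=np.array(x)/1e3
    return np.array([p[0]+c*x[0]-s*x[1],p[1]+s*x[0]+c*x[1],x[2]])
def f(p,o=ob): return np.concatenate([proj(n,P(p,x))-uv for n,x,uv in o])
r=least_squares(f,[.56,.1,.12]);p=r.x
print(p[:2],np.degrees(p[2]),"home",P(p,(-90,0,142)));print(r.fun.reshape(-1,2).round(1));print("saddles",f(p,ch).reshape(-1,2).round(1))
p=least_squares(lambda q:f(q,ob+ch),p).x;print(p[:2],np.degrees(p[2]),"home",P(p,(-90,0,142)))
E
```

```text
[0.56370267 0.09752091] 6.704248745451303 home [0.47431809 0.08701391 0.142     ]
[[-0.3 -0.2]
 [ 0.  -1.1]
 [ 0.1  0. ]
 [-0.2 -0.8]
 [-0.1 -0.3]
 [ 1.4 -0.5]
 [ 0.1 -0.5]]
saddles [[ 1.8 -2.4]
 [ 0.8 -4.6]
 [-1.2 -4.2]
 [-0.3 -3.6]]
[0.56484279 0.09486005] 7.279029202395542 home [0.47556811 0.08345691 0.142     ]
```

```bash
python3 -m handwheel '[{"tx":0,"ty":0,"tz":-0.05,"az":-5},{"tz":-0.05,"az":-5.8},{"tx":-0.0},{"tx":0},{"tx":0},{"tx":0},{"tx":0},{"tx":0},{"tx":0},{"tx":0}]'; python3 -c "
from workcell import telemetry as t;o=t.get_obs();print(o['q'],o['tcp_rot'])"
```

```text
[ 6.46287251e+01  5.00523037e+00  1.00461909e+01  9.50998997e+01
 -1.47052649e-03  8.99995946e+01] [-1.79941061e+02  1.47010873e-03  1.54629132e+02]$[0]: bad value
```

```bash
python3 -m handwheel '[{"tx":-0.0367,"ty":-0.0349,"tz":-0.01,"ax":0,"ay":0,"az":0,"jaw":1},{"tx":-0.0367,"ty":-0.0349,"tz":-0.01,"ax":0,"ay":0,"az":0,"jaw":1},{"tx":-0.0367,"ty":-0.0349,"tz":-0.01,"ax":0,"ay":0,"az":0,"jaw":1},{"tx":-0.0367,"ty":-0.0349,"tz":-0.01,"ax":0,"ay":0,"az":0,"jaw":1},{"tx":-0.0367,"ty":-0.0349,"tz":-0.01,"ax":0,"ay":0,"az":0,"jaw":1},{"tx":-0.0367,"ty":-0.0349,"tz":-0.01,"ax":0,"ay":0,"az":0,"jaw":1},{"tx":-0.0367,"ty":-0.0349,"tz":-0.01,"ax":0,"ay":0,"az":0,"jaw":1},{"tx":-0.0367,"ty":-0.0349,"tz":-0.01,"ax":0,"ay":0,"az":0,"jaw":1},{"tx":-0.0367,"ty":-0.0349,"tz":-0.01,"ax":0,"ay":0,"az":0,"jaw":1},{"tx":-0.0367,"ty":-0.0349,"tz":-0.01,"ax":0,"ay":0,"az":0,"jaw":1}]'; python3 -c "
from workcell import telemetry as t;o=t.get_obs();print(o['q'],o['tcp_rot'],o['ee_pos'])"
```

```text
time: 1.4
ee_pos: [0.418, 0.0227, 0.2991]
tcp_rot: [180.0, 0.0, 154.6]
wrist_force: [0.4, 0.3, 0.6]
opening: 0.0853
grasp_force: 0.0
[ 3.10393097e+00 -9.18967408e+00  7.80418245e+00  1.06982257e+02
  1.40331304e-03  2.84783506e+01] [1.79993235e+02 9.52710401e-03 1.54625580e+02] [0.41798387 0.02267375 0.29906103]
```

```bash
python3 -m handwheel '[{"tx":-0.0367,"ty":-0.0349,"tz":0,"ax":0,"ay":0,"az":0,"jaw":1},{"tx":-0.0367,"ty":-0.0349,"tz":0,"ax":0,"ay":0,"az":0,"jaw":1},{"tx":-0.0367,"ty":-0.0349,"tz":0,"ax":0,"ay":0,"az":0,"jaw":1},{"tx":-0.0367,"ty":-0.0349,"tz":0,"ax":0,"ay":0,"az":0,"jaw":1},{"tx":-0.0367,"ty":-0.0349,"tz":0,"ax":0,"ay":0,"az":0,"jaw":1},{"tx":-0.0367,"ty":-0.0349,"tz":0,"ax":0,"ay":0,"az":0,"jaw":1},{"tx":0,"ty":0,"tz":0.05,"ax":0,"ay":0,"az":-10.5,"jaw":1},{"tx":0,"ty":0,"tz":0.05,"ax":0,"ay":0,"az":0,"jaw":1},{"tx":0,"ty":0,"tz":0.05,"ax":0,"ay":0,"az":0,"jaw":1},{"tx":0,"ty":0,"tz":0,"ax":0,"ay":0,"az":0,"jaw":1}]'; python3 - <<'E'
from workcell import telemetry, optics
import cv2
o=telemetry.get_obs();print(o['q'],o['tcp_rot'],o['ee_pos'])
c=optics.camera("wrist");cv2.imwrite("pics/wrist1.png",c["color"][:,:,::-1])
E
```

```text
time: 2.65
ee_pos: [0.5247, -0.2581, 0.1446]
tcp_rot: [179.9, -0.4, 165.1]
wrist_force: [0.8, 0.5, 0.4]
opening: 0.0853
grasp_force: 0.0
[-2.61959440e+01  9.49858327e+00  9.04740620e+00  9.00068095e+01
  9.46502801e-04 -1.13217374e+01] [179.90915899  -0.44888826 165.12614538] [ 0.52465037 -0.25810801  0.14456867]
```

View pics/wrist1.png

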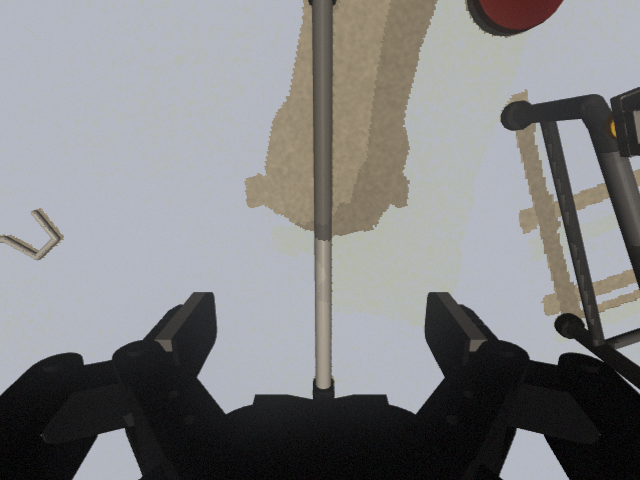

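The rail runs straight down the picture at column 321–323, centred between the fingers. The inner cap edges are at rows 5 and 385. I'll work out where the rail's middle lies in the tool frame.

```bash
python3 - <<'E'
import numpy as np
from scipy.spatial.transform import Rotation as R
M=np.array([[-2.16e-4,-.962967,-.269619,.0695536],[1,-1.73e-4,-1.82e-4,5.43e-4],[1.3e-4,-.269619,.962967,-.174144]])
T=R.from_euler("xyz",[179.909,-.449,165.126],degrees=True).as_matrix();t=np.array([.52465,-.25811,.14457])
for uv in((322,5),(322.5,385),(322,200)):
    d=M[:,:3]@[(uv[0]-320.307)/351.644,(uv[1]-236.569)/351.644,1]
    o=t+T@M[:,3];d=T@d;p=o+d*(.011-o[2])/d[2];print(p,T.T@(p-t))
E
```

```text
[ 0.36147118 -0.21265655  0.011     ] [0.16832686 0.00182912 0.1348963 ]
[ 0.69291289 -0.2997877   0.011     ] [-0.17436467  0.00270094  0.13221212]
[ 0.50786305 -0.25137518  0.011     ] [0.01690599 0.00198767 0.13370991]
```

```bash
python3 -m handwheel '[{"tx":-0.003,"ty":0.002,"tz":0.04,"ax":0,"ay":0,"az":0,"jaw":0},{"tx":0,"ty":0,"tz":0.04,"ax":0,"ay":0,"az":0,"jaw":0},{"tx":0,"ty":0,"tz":0.035,"ax":0,"ay":0,"az":0,"jaw":0},{"tx":0,"ty":0,"tz":0.01,"ax":0,"ay":0,"az":0,"jaw":0},{"tx":0,"ty":0,"tz":0.01,"ax":0,"ay":0,"az":0,"jaw":0},{"tx":0,"ty":0,"tz":0,"ax":0,"ay":0,"az":0,"jaw":0},{"tx":0,"ty":0,"tz":0,"ax":0,"ay":0,"az":0,"jaw":0},{"tx":0,"ty":0,"tz":0,"ax":0,"ay":0,"az":0,"jaw":0},{"tx":0,"ty":0,"tz":0,"ax":0,"ay":0,"az":0,"jaw":0},{"tx":0,"ty":0,"tz":0,"ax":0,"ay":0,"az":0,"jaw":0}]'
```

```text
time: 3.95
ee_pos: [0.5304, -0.258, 0.0139]
tcp_rot: [-180.0, 0.0, 165.1]
wrist_force: [-0.2, -0.7, 0.1]
opening: 0.0426
grasp_force: 0.0
```

```bash
python3 -m handwheel '[{"tx":0.0035,"ty":0.001,"tz":0.006,"ax":0,"ay":0,"az":0,"jaw":0},{"tx":0,"ty":0,"tz":0.005,"ax":0,"ay":0,"az":0,"jaw":0},{"tx":0,"ty":0,"tz":0,"ax":0,"ay":0,"az":0,"jaw":0},{"tx":0,"ty":0,"tz":0,"ax":0,"ay":0,"az":0,"jaw":-1},{"tx":0,"ty":0,"tz":0,"ax":0,"ay":0,"az":0,"jaw":-1},{"tx":0,"ty":0,"tz":0,"ax":0,"ay":0,"az":0,"jaw":-1},{"tx":0,"ty":0,"tz":0,"ax":0,"ay":0,"az":0,"jaw":-1},{"tx":0,"ty":0,"tz":0,"ax":0,"ay":0,"az":0,"jaw":-1},{"tx":0,"ty":0,"tz":0,"ax":0,"ay":0,"az":0,"jaw":-1},{"tx":0,"ty":0,"tz":0,"ax":0,"ay":0,"az":0,"jaw":-1}]' 110
```

```text
time: 5.2
ee_pos: [0.5272, -0.2562, 0.0028]
tcp_rot: [180.0, -0.0, 165.1]
wrist_force: [0.7, 0.4, -0.3]
opening: -0.0002
grasp_force: 0.0
```

```bash
python3 - <<'E'
from workcell import telemetry, optics
import cv2,numpy as np
a=optics.camera("wrist")["color"];b=optics.camera("side")["color"][250:400,260:480]
b=cv2.resize(b,(396,270));a=cv2.resize(a,(400,300));a=np.pad(a,((0,0),(0,0),(0,0)));b=np.pad(b,((0,30),(0,0),(0,0)))
cv2.imwrite("pics/m2.png",np.hstack([a,b])[:,:,::-1])
o=telemetry.get_obs();print(o['opening'],o['grasp_force'],o['ee_pos'],o['wrist_force'],o['time'])
E
```

```text
-0.0001276418672469503 0.0 [ 0.52725203 -0.2561609   0.00279143] [ 0.67508519  0.51912746 -0.3574814 ] 5.3
```

View pics/m2.png

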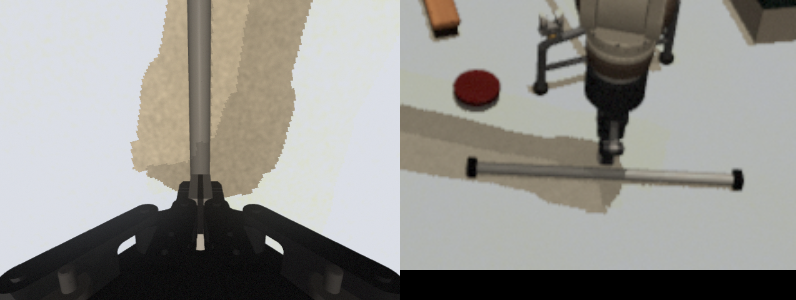

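```bash
python3 - <<'E'
from h import *
import cv2
from workcell import optics
for p in((.5273,-.2562,.0028),(.5273,-.2562,.011),(.5273,-.2562,.03)): print(proj("side",p),proj("scene",p))
a=optics.camera("wrist")["color"][200:420,200:440];b=optics.camera("side")["color"][300:370,335:415]
cv2.imwrite("pics/m3.png",np.hstack([cv2.resize(a,(400,367)),cv2.resize(b,(400,367),interpolation=cv2.INTER_CUBIC)])[:,:,::-1])
E
```

```text
[372.48873229 347.85220076] [244.95983547 289.67486507]
[372.75783068 345.6557853 ] [244.69827966 287.76041474]
[373.39078007 340.48957145] [244.08456185 283.26832452]
```

View pics/m3.png

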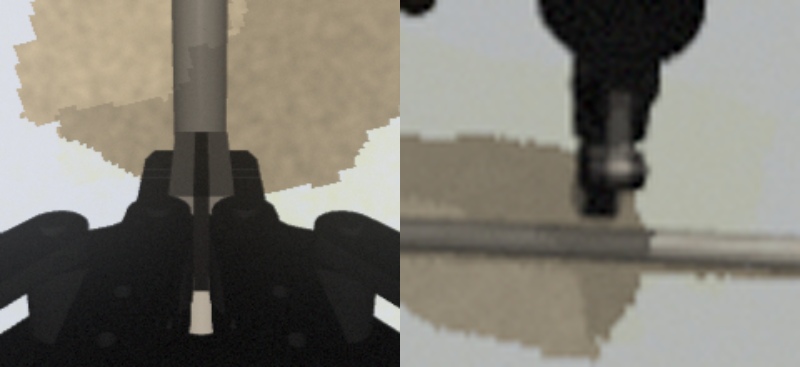

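The side crop shows the shut fingertips ending at about (374.6,340.6), roughly z=0.03. The rail passes underneath at row 345, so the fingers closed above it even though the TCP reads 0.003. I'll open the gripper and feel my way lower.

```bash
python3 -m handwheel '[{"tx":0,"ty":0,"tz":0,"ax":0,"ay":0,"az":0,"jaw":0},{"tx":0,"ty":0,"tz":0,"ax":0,"ay":0,"az":0,"jaw":0},{"tx":0,"ty":0,"tz":0,"ax":0,"ay":0,"az":0,"jaw":0},{"tx":0,"ty":0,"tz":0,"ax":0,"ay":0,"az":0,"jaw":0},{"tx":0,"ty":0,"tz":0,"ax":0,"ay":0,"az":0,"jaw":0},{"tx":0,"ty":0,"tz":0.002,"ax":0,"ay":0,"az":0,"jaw":0},{"tx":0,"ty":0,"tz":0.001,"ax":0,"ay":0,"az":0,"jaw":0},{"tx":0,"ty":0,"tz":0.001,"ax":0,"ay":0,"az":0,"jaw":0},{"tx":0,"ty":0,"tz":0,"ax":0,"ay":0,"az":0,"jaw":0},{"tx":0,"ty":0,"tz":0,"ax":0,"ay":0,"az":0,"jaw":0}]'; python3 - <<'E'
from workcell import optics
import cv2,numpy as np
a=optics.camera("wrist")["color"][200:440,160:480];b=optics.camera("side")["color"][300:370,335:415];c=optics.camera("scene")["color"][240:330,200:290]
r=lambda i,w:cv2.resize(i,(w,360),interpolation=cv2.INTER_CUBIC)
cv2.imwrite("pics/m4.png",np.hstack([r(a,300),r(b,250),r(c,250)])[:,:,::-1])
E
```

```text
time: 6.65
ee_pos: [0.5273, -0.2562, -0.0012]
tcp_rot: [-180.0, 0.0, 165.1]
wrist_force: [0.2, 0.4, 0.7]
opening: 0.0428
grasp_force: 0.0
```

View pics/m4.png

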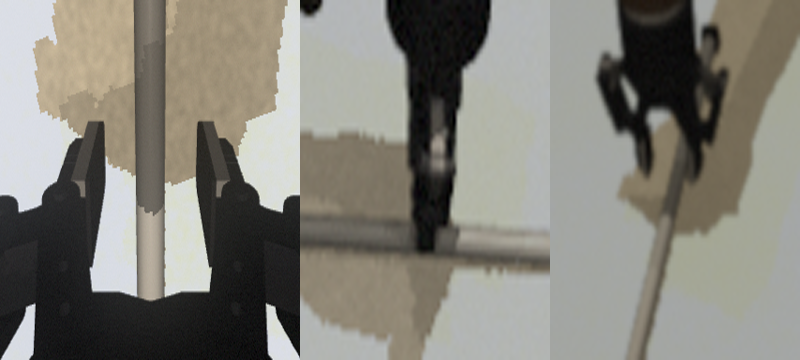

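In the half-open view the side camera puts the fingertips at about row 348.6, still some 25 mm above the bench, with the rail centred between the pads. There is no contact force, so I'll lower in guarded steps.

```bash
python3 -m handwheel '[{"tx":0,"ty":0,"tz":0.002,"ax":0,"ay":0,"az":0,"jaw":0},{"tx":0,"ty":0,"tz":0.002,"ax":0,"ay":0,"az":0,"jaw":0},{"tx":0,"ty":0,"tz":0.002,"ax":0,"ay":0,"az":0,"jaw":0},{"tx":0,"ty":0,"tz":0.002,"ax":0,"ay":0,"az":0,"jaw":0},{"tx":0,"ty":0,"tz":0.002,"ax":0,"ay":0,"az":0,"jaw":0},{"tx":0,"ty":0,"tz":0.002,"ax":0,"ay":0,"az":0,"jaw":0},{"tx":0,"ty":0,"tz":0.002,"ax":0,"ay":0,"az":0,"jaw":0},{"tx":0,"ty":0,"tz":0.002,"ax":0,"ay":0,"az":0,"jaw":0},{"tx":0,"ty":0,"tz":0,"ax":0,"ay":0,"az":0,"jaw":0},{"tx":0,"ty":0,"tz":0,"ax":0,"ay":0,"az":0,"jaw":0}]'; python3 - <<'E'
from workcell import optics
import cv2,numpy as np
a=optics.camera("wrist")["color"][200:440,160:480];b=optics.camera("side")["color"][300:370,335:415];c=optics.camera("scene")["color"][240:330,200:290]
r=lambda i,w:cv2.resize(i,(w,360),interpolation=cv2.INTER_CUBIC)
cv2.imwrite("pics/m5.png",np.hstack([r(a,300),r(b,250),r(c,250)])[:,:,::-1])
from h import *
for z in(0,.01,.02):print(z,proj("side",(.5215,-.279,z)))
E
```

```text
time: 8.05
ee_pos: [0.5273, -0.2562, -0.0172]
tcp_rot: [-180.0, 0.0, 165.1]
wrist_force: [-0.7, 0.4, -0.5]
opening: 0.0429
grasp_force: 0.0
0 [372.86156733 356.31506742]
0.01 [373.19724059 353.63960332]
0.02 [373.53668928 350.93404742]
```

```bash
python3 -m handwheel '[{"tx":0,"ty":0,"tz":0.002,"ax":0,"ay":0,"az":0,"jaw":0},{"tx":0,"ty":0,"tz":0.002,"ax":0,"ay":0,"az":0,"jaw":0},{"tx":0,"ty":0,"tz":0.001,"ax":0,"ay":0,"az":0,"jaw":0},{"tx":0,"ty":0,"tz":0,"ax":0,"ay":0,"az":0,"jaw":-1},{"tx":0,"ty":0,"tz":0,"ax":0,"ay":0,"az":0,"jaw":-1},{"tx":0,"ty":0,"tz":0,"ax":0,"ay":0,"az":0,"jaw":-1},{"tx":0,"ty":0,"tz":0,"ax":0,"ay":0,"az":0,"jaw":-1},{"tx":0,"ty":0,"tz":0,"ax":0,"ay":0,"az":0,"jaw":-1},{"tx":0,"ty":0,"tz":0,"ax":0,"ay":0,"az":0,"jaw":-1},{"tx":0,"ty":0,"tz":0,"ax":0,"ay":0,"az":0,"jaw":-1}]' 60
```

```text
time: 9.45
ee_pos: [0.5274, -0.2562, -0.0219]
tcp_rot: [-180.0, 0.0, 165.1]
wrist_force: [-1.6, 1.4, 5.4]
opening: 0.0127
grasp_force: 58.9
```

Opening is 12.7 mm, less than the 16 mm diameter, and there is an upward force, so the tips are pinching above the rail's axis. I'll open, lower further and close again.

```bash
python3 -m handwheel '[{"tx":0,"ty":0,"tz":0,"ax":0,"ay":0,"az":0,"jaw":-0.3},{"tx":0,"ty":0,"tz":0,"ax":0,"ay":0,"az":0,"jaw":-0.3},{"tx":0,"ty":0,"tz":0.002,"ax":0,"ay":0,"az":0,"jaw":-0.3},{"tx":0,"ty":0,"tz":0.002,"ax":0,"ay":0,"az":0,"jaw":-0.3},{"tx":0,"ty":0,"tz":0.002,"ax":0,"ay":0,"az":0,"jaw":-0.3},{"tx":0,"ty":0,"tz":0.002,"ax":0,"ay":0,"az":0,"jaw":-0.3},{"tx":0,"ty":0,"tz":0.001,"ax":0,"ay":0,"az":0,"jaw":-0.3},{"tx":0,"ty":0,"tz":0,"ax":0,"ay":0,"az":0,"jaw":-0.3},{"tx":0,"ty":0,"tz":0,"ax":0,"ay":0,"az":0,"jaw":-0.3},{"tx":0,"ty":0,"tz":0,"ax":0,"ay":0,"az":0,"jaw":-0.3}]' 60
```

```text
time: 10.7
ee_pos: [0.5273, -0.2562, -0.0311]
tcp_rot: [-180.0, 0.0, 165.1]
wrist_force: [0.1, -0.4, -0.3]
opening: 0.03
grasp_force: 0.0
```

```bash
python3 -m handwheel '[{"tx":0,"ty":0,"tz":0.001,"ax":0,"ay":0,"az":0,"jaw":-0.3},{"tx":0,"ty":0,"tz":0.001,"ax":0,"ay":0,"az":0,"jaw":-0.3},{"tx":0,"ty":0,"tz":0,"ax":0,"ay":0,"az":0,"jaw":-0.3},{"tx":0,"ty":0,"tz":0,"ax":0,"ay":0,"az":0,"jaw":-1},{"tx":0,"ty":0,"tz":0,"ax":0,"ay":0,"az":0,"jaw":-1},{"tx":0,"ty":0,"tz":0,"ax":0,"ay":0,"az":0,"jaw":-1},{"tx":0,"ty":0,"tz":0,"ax":0,"ay":0,"az":0,"jaw":-1},{"tx":0,"ty":0,"tz":0,"ax":0,"ay":0,"az":0,"jaw":-1},{"tx":0,"ty":0,"tz":0,"ax":0,"ay":0,"az":0,"jaw":-1},{"tx":0,"ty":0,"tz":0,"ax":0,"ay":0,"az":0,"jaw":-1}]' 110
```

```text
time: 11.95
ee_pos: [0.5281, -0.2565, -0.0318]
tcp_rot: [-180.0, 0.1, 165.1]
wrist_force: [-2.0, 1.6, 10.4]
opening: 0.012
grasp_force: 107.9
```

```bash
python3 -m handwheel '[{"tx":0,"ty":0,"tz":-0.005,"ax":0,"ay":0,"az":0,"jaw":-1},{"tx":0,"ty":0,"tz":-0.01,"ax":0,"ay":0,"az":0,"jaw":-1},{"tx":0,"ty":0,"tz":-0.02,"ax":0,"ay":0,"az":0,"jaw":-1},{"tx":0,"ty":0,"tz":-0.03,"ax":0,"ay":0,"az":0,"jaw":-1},{"tx":0,"ty":0,"tz":-0.04,"ax":0,"ay":0,"az":0,"jaw":-1},{"tx":0,"ty":0,"tz":0,"ax":0,"ay":0,"az":0,"jaw":-1},{"tx":0,"ty":0,"tz":0,"ax":0,"ay":0,"az":0,"jaw":-1},{"tx":0,"ty":0,"tz":0,"ax":0,"ay":0,"az":0,"jaw":-1},{"tx":0,"ty":0,"tz":0,"ax":0,"ay":0,"az":0,"jaw":-1},{"tx":0,"ty":0,"tz":0,"ax":0,"ay":0,"az":0,"jaw":-1}]'; python3 - <<'E'
from workcell import optics,telemetry
import cv2,numpy as np
o=telemetry.get_obs();print(o['torque'],o['ee_pos'],o['tcp_rot'])
a=optics.camera("wrist")["color"];b=optics.camera("side")["color"][250:370,280:460];c=optics.camera("scene")["color"][200:330,200:290]
r=lambda i,w,h:cv2.resize(i,(w,h),interpolation=cv2.INTER_CUBIC)
cv2.imwrite("pics/m6.png",np.hstack([r(a,400,300),np.pad(r(b,399,266),((0,34),(0,0),(0,0)))])[:,:,::-1])
E
```

```text
time: 13.2
ee_pos: [0.527, -0.256, 0.0713]
tcp_rot: [180.0, -0.0, 165.1]
wrist_force: [-0.3, -0.2, -1.9]
opening: 0.012
grasp_force: 107.6
[ 0.01164321 -0.0221627  -0.00909214] [ 0.52704026 -0.25601912  0.07125068] [ 1.79988715e+02 -4.66876789e-02  1.65131482e+02]
```

View pics/m6.png

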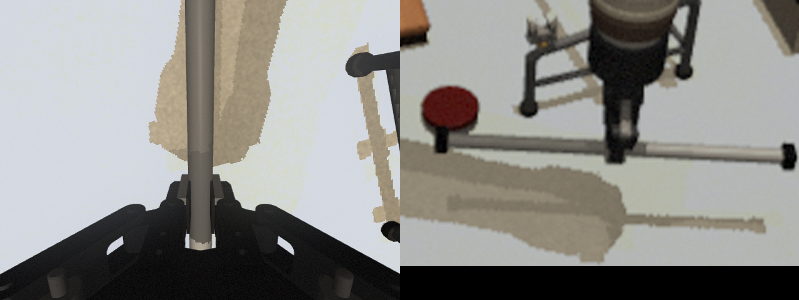

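The rail is lifted, level and gripped at its middle. Its axis is about 43 mm behind the TCP (caps at side px ≈(298,313) and (455,320)). I'll refine the rack pose with the saddle heights free, and lift and carry at the same time.

```bash
python3 - <<'E'
from h import *
from scipy.optimize import least_squares
S=lambda u,v:(290+u/5,220+v/5); D=lambda u,v:(290+u/4,160+v/4)
ob=[("scene",(5,179,157),S(678,102)),("scene",(5,-179,157),S(75,208)),("scene",(100,179,172),S(754,188)),("scene",(100,-179,172),S(118,306)),
("side",(5,-179,157),D(362,367)),("side",(100,-179,172),D(492,322)),("side",(100,179,172),D(285,64))]
ch=[("scene",(-90,160,0),S(572,30)),("scene",(-90,-160,0),S(66,122)),("side",(-90,-160,0),D(217,402)),("side",(-90,160,0),D(66,150))]
def P(p,x):
    c,s=np.cos(p[2]),np.sin(p[2]); x=np.array(x)/1e3
    return np.array([p[0]+c*x[0]-s*x[1],p[1]+s*x[0]+c*x[1],x[2]])
def f(p):
    return np.concatenate([proj(n,P(p,x))-uv for n,x,uv in ob]+[proj(n,P(p,x)+[0,0,p[3]])-uv for n,x,uv in ch])
r=least_squares(f,[.56,.1,.12,.15]);p=r.x
print(p,np.degrees(p[2]),"home",P(p,(-90,0,142)));print(r.fun.reshape(-1,2).round(1).tolist())
for z in(.105,.11,.115,.12):
    a,b=plane("side",(298,313),z),plane("side",(455,320.4),z);print(z,(a+b)/2,np.linalg.norm(a-b))
E
python3 -m handwheel '[{"tx":0,"ty":0,"tz":-0.05,"ax":0,"ay":0,"az":0,"jaw":-1},{"tx":0,"ty":0,"tz":-0.05,"ax":0,"ay":0,"az":0,"jaw":-1},{"tx":0,"ty":0,"tz":-0.05,"ax":0,"ay":0,"az":0,"jaw":-1},{"tx":0.02,"ty":0.0454,"tz":0,"ax":0,"ay":0,"az":0,"jaw":-1},{"tx":0.02,"ty":0.0454,"tz":0,"ax":0,"ay":0,"az":0,"jaw":-1},{"tx":0.02,"ty":0.0454,"tz":0,"ax":0,"ay":0,"az":0,"jaw":-1},{"tx":0.02,"ty":0.0454,"tz":0,"ax":0,"ay":0,"az":0,"jaw":-1},{"tx":0.02,"ty":0.0454,"tz":0,"ax":0,"ay":0,"az":0,"jaw":-1},{"tx":0.02,"ty":0.0454,"tz":0,"ax":0,"ay":0,"az":0,"jaw":-1},{"tx":0.02,"ty":0.0454,"tz":0,"ax":0,"ay":0,"az":0,"jaw":-1}]'
```

```text
[0.5640205  0.09663786 0.12340036 0.13715921] 7.070319732143608 home [0.47470487 0.08556    0.142     ]
[[-0.7, -0.4], [-0.2, -0.7], [-0.2, -0.2], [-0.2, -0.4], [0.5, -0.2], [1.9, -0.5], [-0.2, -0.4], [0.7, 0.8], [0.5, -0.9], [-0.8, -0.1], [-0.4, 0.2]]
0.105 [ 0.52921061 -0.24918     0.105     ] 0.36352299863677784
0.11 [ 0.52738175 -0.25362621  0.11      ] 0.36118699380289165
0.115 [ 0.5255529  -0.25807241  0.115     ] 0.35885098896900564
0.12 [ 0.52372405 -0.26251861  0.12      ] 0.35651498413511956
time: 14.6
ee_pos: [0.4731, 0.0885, 0.222]
tcp_rot: [180.0, 0.0, 165.1]
wrist_force: [0.3, 0.7, -1.1]
opening: 0.0116
grasp_force: 107.8
```

```bash
python3 -m handwheel '[{"tx":0,"ty":0,"tz":0,"ax":0,"ay":0,"az":9.73,"jaw":-1},{"tx":0,"ty":0,"tz":0,"ax":0,"ay":0,"az":9.73,"jaw":-1},{"tx":0,"ty":0,"tz":0,"ax":0,"ay":0,"az":9.73,"jaw":-1},{"tx":0,"ty":0,"tz":0,"ax":0,"ay":0,"az":9.73,"jaw":-1},{"tx":0,"ty":0,"tz":0,"ax":0,"ay":0,"az":9.73,"jaw":-1},{"tx":0,"ty":0,"tz":0,"ax":0,"ay":0,"az":9.73,"jaw":-1},{"tx":0,"ty":0,"tz":0,"ax":0,"ay":0,"az":9.73,"jaw":-1},{"tx":-0.003,"ty":0.002,"tz":0.03,"ax":0,"ay":0,"az":0,"jaw":-1},{"tx":0,"ty":0,"tz":0.03,"ax":0,"ay":0,"az":0,"jaw":-1},{"tx":0,"ty":0,"tz":0.02,"ax":0,"ay":0,"az":0,"jaw":-1}]'; python3 -m handwheel '[{"tx":0,"ty":0,"tz":0,"ax":0,"ay":0,"az":0,"jaw":-1},{"tx":0,"ty":0,"tz":0,"ax":0,"ay":0,"az":0,"jaw":-1},{"tx":0,"ty":0,"tz":0,"ax":0,"ay":0,"az":0,"jaw":-1},{"tx":0,"ty":0,"tz":0,"ax":0,"ay":0,"az":0,"jaw":-1},{"tx":0,"ty":0,"tz":0,"ax":0,"ay":0,"az":0,"jaw":-1},{"tx":0,"ty":0,"tz":0,"ax":0,"ay":0,"az":0,"jaw":-1},{"tx":0,"ty":0,"tz":0,"ax":0,"ay":0,"az":0,"jaw":-1},{"tx":0,"ty":0,"tz":0,"ax":0,"ay":0,"az":0,"jaw":-1},{"tx":0,"ty":0,"tz":0,"ax":0,"ay":0,"az":0,"jaw":-1},{"tx":0,"ty":0,"tz":0,"ax":0,"ay":0,"az":0,"jaw":-1}]'
python3 - <<'E'
from workcell import optics,telemetry
import cv2,numpy as np
o=telemetry.get_obs();print(o['torque'],o['ee_pos'],o['tcp_rot'],o['wrist_force'])
s=optics.camera("scene")["color"];d=optics.camera("side")["color"]
cv2.imwrite("pics/s7.png",s[:,:,::-1]);cv2.imwrite("pics/d7.png",d[:,:,::-1])
r=lambda i,w,h:cv2.resize(i,(w,h),interpolation=cv2.INTER_CUBIC)
# scene crop 285..445 x 195..275 (x5 ->800x400? ) ; side 290..370 x 160..290
a=r(s[205:275,290:420],520,280); b=r(d[165:285,290:360],280,480)
out=np.zeros((480,800,3),np.uint8); out[:280,:520]=a; out[:,520:]=b
cv2.imwrite("pics/m7.png",out[:,:,::-1])
E
```

```text
time: 15.85
ee_pos: [0.4755, 0.0841, 0.1404]
tcp_rot: [-179.9, 0.0, 97.0]
wrist_force: [-0.1, 0.5, -1.3]
opening: 0.0123
grasp_force: 107.8
time: 17.1
ee_pos: [0.4759, 0.0842, 0.1418]
tcp_rot: [180.0, -0.0, 97.0]
wrist_force: [0.2, -0.4, -0.9]
opening: 0.0121
grasp_force: 107.8
[-0.01793938  0.01923271  0.02342101] [0.47587213 0.08419132 0.14178627] [ 1.79998021e+02 -2.62949666e-03  9.70156735e+01] [ 0.21036592 -0.37824265 -0.90476913]
```

View pics/m7.png

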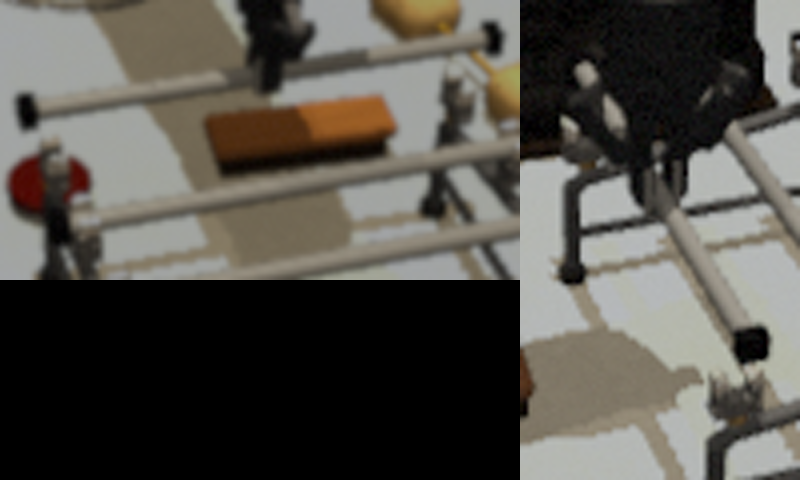

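The rail hangs over the saddles. Scene caps are at (297,232.5) and (412.8,214.5); the side −y cap is at (347.8,250.8), with its saddle at (344.3,264.5). Now I'll compute the offsets.

```bash
python3 - <<'E'
from h import *
x,y,t,_=0.5640205,0.09663786,0.1234,0
c,s=np.cos(t),np.sin(t)
tr=lambda p:[((p[0]-x)*c+(p[1]-y)*s)*1e3,(-(p[0]-x)*s+(p[1]-y)*c)*1e3,p[2]*1e3]
f=lambda p:np.round(tr(p),1)
p,e=tri((297,232.5),(347.75,250.75));print("cap-y rack",f(p),e)
p2=plane("scene",(412.75,214.5),p[2]);print("cap+y rack",f(p2),"sep",np.linalg.norm(p-p2),"mid world",(p+p2)/2)
p,e=tri((303.75,246.25),(344.25,264.5));print("saddle-y",f(p),e)
p=tri((404.4,227),(306.5,199.5));print("saddle+y",f(p[0]),p[1])
print("tcp",f([.4759,.0842,.1418]))
E
```

```text
cap-y rack [ -88.4 -179.4  183.4] 0.0006296296611780021
cap+y rack [-86.7 177.3 183.4] sep 0.3566925902936875 mid world [0.47726676 0.08480354 0.1834378 ]
saddle-y [ -88.9 -161.3  126. ] 0.003492075354180443
saddle+y [-90.6 157.3 134.3] 0.0038382012253996268
tcp [-89.   -1.5 141.8]
```

```bash
python3 -m handwheel '[{"tx":0.001,"ty":-0.0015,"tz":0.004,"ax":0,"ay":0,"az":0,"jaw":-1},{"tx":0,"ty":0,"tz":0.004,"ax":0,"ay":0,"az":0,"jaw":-1},{"tx":0,"ty":0,"tz":0.003,"ax":0,"ay":0,"az":0,"jaw":-1},{"tx":0,"ty":0,"tz":0.002,"ax":0,"ay":0,"az":0,"jaw":-1},{"tx":0,"ty":0,"tz":0.002,"ax":0,"ay":0,"az":0,"jaw":-1},{"tx":0,"ty":0,"tz":0.001,"ax":0,"ay":0,"az":0,"jaw":-1},{"tx":0,"ty":0,"tz":0.001,"ax":0,"ay":0,"az":0,"jaw":-1},{"tx":0,"ty":0,"tz":0.001,"ax":0,"ay":0,"az":0,"jaw":-1},{"tx":0,"ty":0,"tz":0,"ax":0,"ay":0,"az":0,"jaw":-1},{"tx":0,"ty":0,"tz":0,"ax":0,"ay":0,"az":0,"jaw":-1}]' 120;  python3 -c "
from workcell import telemetry as t;o=t.get_obs();print(o['wrist_force'],o['torque'],o['ee_pos'])"
```

```text
time: 18.45
ee_pos: [0.4742, 0.085, 0.1238]
tcp_rot: [180.0, 0.0, 97.0]
wrist_force: [0.6, 0.3, -0.7]
opening: 0.0117
grasp_force: 119.1
[ 0.56941538  0.26521004 -0.69780859] [-0.0012338   0.06195344  0.00043144] [0.47424299 0.08500666 0.12383582]
```

```bash
python3 -m handwheel '[{"tx":0,"ty":0,"tz":0.001,"ax":0,"ay":0,"az":0,"jaw":-1},{"tx":0,"ty":0,"tz":0.001,"ax":0,"ay":0,"az":0,"jaw":-1},{"tx":0,"ty":0,"tz":0.001,"ax":0,"ay":0,"az":0,"jaw":-1},{"tx":0,"ty":0,"tz":0.001,"ax":0,"ay":0,"az":0,"jaw":-1},{"tx":0,"ty":0,"tz":0.001,"ax":0,"ay":0,"az":0,"jaw":-1},{"tx":0,"ty":0,"tz":0.001,"ax":0,"ay":0,"az":0,"jaw":-1},{"tx":0,"ty":0,"tz":0.001,"ax":0,"ay":0,"az":0,"jaw":-1},{"tx":0,"ty":0,"tz":0,"ax":0,"ay":0,"az":0,"jaw":-1},{"tx":0,"ty":0,"tz":0,"ax":0,"ay":0,"az":0,"jaw":-1},{"tx":0,"ty":0,"tz":0,"ax":0,"ay":0,"az":0,"jaw":-1}]' 120;  python3 -c "
from workcell import telemetry as t;o=t.get_obs();print(o['wrist_force'],o['torque'],o['ee_pos'])"
```

```text
time: 19.7
ee_pos: [0.4743, 0.085, 0.1168]
tcp_rot: [180.0, -0.0, 97.0]
wrist_force: [-0.1, 0.2, -1.1]
opening: 0.0115
grasp_force: 119.1
[-0.05424431  0.15098277 -1.0859003 ] [-0.02504546 -0.0220293   0.0203326 ] [0.4742628  0.08499368 0.11682467]
```

```bash
python3 -m handwheel '[{"tx":0,"ty":0,"tz":0.001,"ax":0,"ay":0,"az":0,"jaw":-1},{"tx":0,"ty":0,"tz":0.001,"ax":0,"ay":0,"az":0,"jaw":-1},{"tx":0,"ty":0,"tz":0.001,"ax":0,"ay":0,"az":0,"jaw":-1},{"tx":0,"ty":0,"tz":0.001,"ax":0,"ay":0,"az":0,"jaw":-1},{"tx":0,"ty":0,"tz":0.001,"ax":0,"ay":0,"az":0,"jaw":-1},{"tx":0,"ty":0,"tz":0.001,"ax":0,"ay":0,"az":0,"jaw":-1},{"tx":0,"ty":0,"tz":0.001,"ax":0,"ay":0,"az":0,"jaw":-1},{"tx":0,"ty":0,"tz":0,"ax":0,"ay":0,"az":0,"jaw":-1},{"tx":0,"ty":0,"tz":0,"ax":0,"ay":0,"az":0,"jaw":-1},{"tx":0,"ty":0,"tz":0,"ax":0,"ay":0,"az":0,"jaw":-1}]' 120;  python3 -c "
from workcell import telemetry as t;o=t.get_obs();print(o['wrist_force'],o['torque'],o['ee_pos'])"
```

```text
time: 20.95
ee_pos: [0.4743, 0.085, 0.1098]
tcp_rot: [180.0, 0.0, 97.0]
wrist_force: [0.1, 0.3, -0.7]
opening: 0.0117
grasp_force: 119.1
[ 0.08220427  0.31426598 -0.70880132] [ 0.03498286 -0.02607837  0.01615418] [0.47426173 0.08498501 0.10983433]
```

```bash
python3 -m handwheel '[{"tx":0,"ty":0,"tz":0.001,"ax":0,"ay":0,"az":0,"jaw":-1},{"tx":0,"ty":0,"tz":0.001,"ax":0,"ay":0,"az":0,"jaw":-1},{"tx":0,"ty":0,"tz":0.001,"ax":0,"ay":0,"az":0,"jaw":-1},{"tx":0,"ty":0,"tz":0.001,"ax":0,"ay":0,"az":0,"jaw":-1},{"tx":0,"ty":0,"tz":0.001,"ax":0,"ay":0,"az":0,"jaw":-1},{"tx":0,"ty":0,"tz":0.001,"ax":0,"ay":0,"az":0,"jaw":-1},{"tx":0,"ty":0,"tz":0,"ax":0,"ay":0,"az":0,"jaw":-1},{"tx":0,"ty":0,"tz":0,"ax":0,"ay":0,"az":0,"jaw":-1},{"tx":0,"ty":0,"tz":0,"ax":0,"ay":0,"az":0,"jaw":-1},{"tx":0,"ty":0,"tz":0,"ax":0,"ay":0,"az":0,"jaw":-1}]' 120;  python3 -c "
from workcell import telemetry as t;o=t.get_obs();print(o['wrist_force'],o['torque'],o['ee_pos'])"
```

```text
time: 22.2
ee_pos: [0.4743, 0.085, 0.1046]
tcp_rot: [180.0, -0.0, 97.0]
wrist_force: [-3.7, -0.0, 6.2]
opening: 0.0116
grasp_force: 120.6
[-3.69151536 -0.03462593  6.24762721] [-0.02829654  0.51104208  0.05553158] [0.47426619 0.08504009 0.10456861]
```

```bash
python3 -m handwheel '[{"tx":0,"ty":-0.001,"tz":0,"ax":0,"ay":0,"az":0,"jaw":-1},{"tx":0,"ty":0,"tz":0.001,"ax":0,"ay":0,"az":0,"jaw":-1},{"tx":0,"ty":0,"tz":0.001,"ax":0,"ay":0,"az":0,"jaw":-1},{"tx":0,"ty":0,"tz":0.001,"ax":0,"ay":0,"az":0,"jaw":-1},{"tx":0,"ty":0,"tz":0,"ax":0,"ay":0,"az":0,"jaw":-1},{"tx":0,"ty":0,"tz":0,"ax":0,"ay":0,"az":0,"jaw":-1},{"tx":0,"ty":0,"tz":0,"ax":0,"ay":0,"az":0,"jaw":-1},{"tx":0,"ty":0,"tz":0,"ax":0,"ay":0,"az":0,"jaw":-1},{"tx":0,"ty":0,"tz":0,"ax":0,"ay":0,"az":0,"jaw":-1},{"tx":0,"ty":0,"tz":0,"ax":0,"ay":0,"az":0,"jaw":-1}]' 120;  python3 -c "
from workcell import telemetry as t;o=t.get_obs();print(o['wrist_force'],o['torque'],o['ee_pos'])"
```

```text
time: 23.45
ee_pos: [0.4742, 0.0851, 0.1026]
tcp_rot: [179.8, -0.0, 97.0]
wrist_force: [-1.7, -0.1, 13.1]
opening: 0.0118
grasp_force: 121.4
[-1.65974705 -0.13024939 13.1469808 ] [-0.0439675   0.17121145  0.08911197] [0.4742274  0.08506177 0.10260718]
```

```bash
python3 -m handwheel '[{"tx":0,"ty":-0.0005,"tz":0.001,"ax":0,"ay":0,"az":0,"jaw":-1},{"tx":0,"ty":0,"tz":0.001,"ax":0,"ay":0,"az":0,"jaw":-1},{"tx":0,"ty":0,"tz":0.001,"ax":0,"ay":0,"az":0,"jaw":-1},{"tx":0,"ty":0,"tz":0,"ax":0,"ay":0,"az":0,"jaw":-1},{"tx":0,"ty":0,"tz":0,"ax":0,"ay":0,"az":0,"jaw":-1},{"tx":0,"ty":0,"tz":0,"ax":0,"ay":0,"az":0,"jaw":-1},{"tx":0,"ty":0,"tz":0,"ax":0,"ay":0,"az":0,"jaw":-1},{"tx":0,"ty":0,"tz":0,"ax":0,"ay":0,"az":0,"jaw":-1},{"tx":0,"ty":0,"tz":0,"ax":0,"ay":0,"az":0,"jaw":-1},{"tx":0,"ty":0,"tz":0,"ax":0,"ay":0,"az":0,"jaw":-1}]' 120;  python3 -c "
from workcell import telemetry as t;o=t.get_obs();print(o['wrist_force'],o['torque'],o['ee_pos'])"
```

```text
time: 24.7
ee_pos: [0.4737, 0.085, 0.0985]
tcp_rot: [179.9, -0.0, 97.0]
wrist_force: [3.1, -1.4, 5.3]
opening: 0.0116
grasp_force: 120.5
[ 3.09653491 -1.40474581  5.30483383] [ 0.3253554  -0.65131907  0.08439368] [0.47369426 0.08500923 0.09854649]
```

```bash
python3 -m handwheel '[{"tx":0,"ty":0.0005,"tz":0.0005,"ax":0,"ay":0,"az":0,"jaw":-1},{"tx":0,"ty":0,"tz":0.0005,"ax":0,"ay":0,"az":0,"jaw":-1},{"tx":0,"ty":0,"tz":0.0005,"ax":0,"ay":0,"az":0,"jaw":-1},{"tx":0,"ty":0,"tz":0.0005,"ax":0,"ay":0,"az":0,"jaw":-1},{"tx":0,"ty":0,"tz":0,"ax":0,"ay":0,"az":0,"jaw":-1},{"tx":0,"ty":0,"tz":0,"ax":0,"ay":0,"az":0,"jaw":-1},{"tx":0,"ty":0,"tz":0,"ax":0,"ay":0,"az":0,"jaw":-1},{"tx":0,"ty":0,"tz":0,"ax":0,"ay":0,"az":0,"jaw":-1},{"tx":0,"ty":0,"tz":0,"ax":0,"ay":0,"az":0,"jaw":-1},{"tx":0,"ty":0,"tz":0,"ax":0,"ay":0,"az":0,"jaw":-1}]' 120;  python3 -c "
from workcell import telemetry as t;o=t.get_obs();print(o['wrist_force'],o['torque'],o['ee_pos'])"
```

```text
time: 25.95
ee_pos: [0.474, 0.0851, 0.0978]
tcp_rot: [179.8, -0.0, 97.0]
wrist_force: [-1.6, -0.4, 16.3]
opening: 0.0117
grasp_force: 121.8
[-1.56327843 -0.41113512 16.34592358] [0.13367877 0.47098956 0.07250582] [0.47398402 0.08506035 0.09778967]
```

```bash
python3 -m handwheel '[{"tx":0,"ty":0,"tz":0.0005,"ax":0,"ay":0,"az":0,"jaw":-1},{"tx":0,"ty":0,"tz":0.0005,"ax":0,"ay":0,"az":0,"jaw":-1},{"tx":0,"ty":0,"tz":0,"ax":0,"ay":0,"az":0,"jaw":-1},{"tx":0,"ty":0,"tz":0,"ax":0,"ay":0,"az":0,"jaw":-1},{"tx":0,"ty":0,"tz":0,"ax":0,"ay":0,"az":0,"jaw":-1},{"tx":0,"ty":0,"tz":0,"ax":0,"ay":0,"az":0,"jaw":-1},{"tx":0,"ty":0,"tz":0,"ax":0,"ay":0,"az":0,"jaw":-1},{"tx":0,"ty":0,"tz":0,"ax":0,"ay":0,"az":0,"jaw":-1},{"tx":0,"ty":0,"tz":0,"ax":0,"ay":0,"az":0,"jaw":-1},{"tx":0,"ty":0,"tz":0,"ax":0,"ay":0,"az":0,"jaw":-1}]' 120;  python3 -c "
from workcell import telemetry as t;o=t.get_obs();print(o['wrist_force'],o['torque'],o['ee_pos'])"
```

```text
time: 27.2
ee_pos: [0.4734, 0.085, 0.0944]
tcp_rot: [-180.0, -0.0, 97.0]
wrist_force: [3.8, 2.5, -1.7]
opening: 0.0117
grasp_force: 119.6
[ 3.82323937  2.52812156 -1.73669465] [ 0.48248367 -0.9437803   0.09278258] [0.47336519 0.08498769 0.0944411 ]
```

```bash
python3 -m handwheel '[{"tx":0,"ty":0.0005,"tz":0.0005,"ax":0,"ay":0,"az":0,"jaw":-1},{"tx":0,"ty":0,"tz":0.0005,"ax":0,"ay":0,"az":0,"jaw":-1},{"tx":0,"ty":0,"tz":0.0005,"ax":0,"ay":0,"az":0,"jaw":-1},{"tx":0,"ty":0,"tz":0,"ax":0,"ay":0,"az":0,"jaw":-1},{"tx":0,"ty":0,"tz":0,"ax":0,"ay":0,"az":0,"jaw":-1},{"tx":0,"ty":0,"tz":0,"ax":0,"ay":0,"az":0,"jaw":-1},{"tx":0,"ty":0,"tz":0,"ax":0,"ay":0,"az":0,"jaw":-1},{"tx":0,"ty":0,"tz":0,"ax":0,"ay":0,"az":0,"jaw":-1},{"tx":0,"ty":0,"tz":0,"ax":0,"ay":0,"az":0,"jaw":-1},{"tx":0,"ty":0,"tz":0,"ax":0,"ay":0,"az":0,"jaw":-1}]' 120;  python3 -c "
from workcell import telemetry as t;o=t.get_obs();print(o['wrist_force'],o['torque'],o['ee_pos'])"
```

```text
time: 28.45
ee_pos: [0.4735, 0.085, 0.094]
tcp_rot: [180.0, -0.0, 97.0]
wrist_force: [-1.9, 1.6, 8.2]
opening: 0.0118
grasp_force: 120.7
[-1.88813177  1.56978734  8.18436982] [0.33717187 0.26127911 0.05291413] [0.47353034 0.08501768 0.09403585]
```

```bash
python3 -m handwheel '[{"tx":0,"ty":0,"tz":0.0005,"ax":0,"ay":0,"az":0,"jaw":-1},{"tx":0,"ty":0,"tz":0.0005,"ax":0,"ay":0,"az":0,"jaw":-1},{"tx":0,"ty":0,"tz":0,"ax":0,"ay":0,"az":0,"jaw":-1},{"tx":0,"ty":0,"tz":0,"ax":0,"ay":0,"az":0,"jaw":-1},{"tx":0,"ty":0,"tz":0,"ax":0,"ay":0,"az":0,"jaw":-1},{"tx":0,"ty":0,"tz":0,"ax":0,"ay":0,"az":0,"jaw":-1},{"tx":0,"ty":0,"tz":0,"ax":0,"ay":0,"az":0,"jaw":-1},{"tx":0,"ty":0,"tz":0,"ax":0,"ay":0,"az":0,"jaw":-1},{"tx":0,"ty":0,"tz":0,"ax":0,"ay":0,"az":0,"jaw":-1},{"tx":0,"ty":0,"tz":0,"ax":0,"ay":0,"az":0,"jaw":-1}]' 120;  python3 -c "
from workcell import telemetry as t;o=t.get_obs();print(o['wrist_force'],o['torque'],o['ee_pos'],o['tcp_rot'])"
```

```text
time: 29.7
ee_pos: [0.4736, 0.085, 0.094]
tcp_rot: [179.9, -0.0, 97.0]
wrist_force: [-4.3, 1.8, 14.6]
opening: 0.0119
grasp_force: 121.6
[-4.33073994  1.79806721 14.62336172] [0.28639546 0.86953189 0.05830325] [0.47363167 0.08501573 0.09395213] [ 1.79936612e+02 -1.56047162e-02  9.70201291e+01]
```

```bash
python3 -m handwheel '[{"tx":0,"ty":-0.0005,"tz":0.0005,"ax":0,"ay":0,"az":0,"jaw":-1},{"tx":0,"ty":0,"tz":0.0005,"ax":0,"ay":0,"az":0,"jaw":-1},{"tx":0,"ty":0,"tz":0,"ax":0,"ay":0,"az":0,"jaw":-1},{"tx":0,"ty":0,"tz":0,"ax":0,"ay":0,"az":0,"jaw":-1},{"tx":0,"ty":0,"tz":0,"ax":0,"ay":0,"az":0,"jaw":-1},{"tx":0,"ty":0,"tz":0,"ax":0,"ay":0,"az":0,"jaw":-1},{"tx":0,"ty":0,"tz":0,"ax":0,"ay":0,"az":0,"jaw":-1},{"tx":0,"ty":0,"tz":0,"ax":0,"ay":0,"az":0,"jaw":-1},{"tx":0,"ty":0,"tz":0,"ax":0,"ay":0,"az":0,"jaw":-1},{"tx":0,"ty":0,"tz":0,"ax":0,"ay":0,"az":0,"jaw":-1}]' 120;  python3 -c "
from workcell import telemetry as t;o=t.get_obs();print(o['wrist_force'],o['torque'],o['ee_pos'],o['tcp_rot'])"
```

```text
time: 30.95
ee_pos: [0.4737, 0.085, 0.0939]
tcp_rot: [179.8, -0.0, 97.0]
wrist_force: [-5.1, 1.9, 21.0]
opening: 0.0119
grasp_force: 122.3
[-5.10390741  1.92038916 21.0217631 ] [0.27916606 0.92227792 0.08769697] [0.473693   0.08502969 0.09389451] [ 1.79834613e+02 -1.64492378e-02  9.70244215e+01]
```

Rigid stop at 22 N total, evenly shared, at the depth expected for the seats (contact began about 12 mm higher). I'll relieve the load, let go, then press each end lightly on its own to be sure.

```bash
python3 -m handwheel '[{"tx":0,"ty":0.0,"tz":-0.0015,"ax":0,"ay":0,"az":0,"jaw":-1},{"tx":0,"ty":-0.0005,"tz":-0.001,"ax":0,"ay":0,"az":0,"jaw":-1},{"tx":0,"ty":0,"tz":0,"ax":0,"ay":0,"az":0,"jaw":-0.3},{"tx":0,"ty":0,"tz":0,"ax":0,"ay":0,"az":0,"jaw":-0.3},{"tx":0,"ty":0,"tz":0,"ax":0,"ay":0,"az":0,"jaw":-0.3},{"tx":0,"ty":0,"tz":0,"ax":0,"ay":0,"az":0,"jaw":-0.3},{"tx":0,"ty":0,"tz":-0.01,"ax":0,"ay":0,"az":0,"jaw":-0.3},{"tx":0,"ty":0,"tz":-0.02,"ax":0,"ay":0,"az":0,"jaw":-0.3},{"tx":0,"ty":0,"tz":-0.025,"ax":0,"ay":0,"az":0,"jaw":-0.3},{"tx":0,"ty":0,"tz":0,"ax":0,"ay":0,"az":0,"jaw":-0.3}]' 40;  python3 -c "
from workcell import telemetry as t,optics;import cv2;o=t.get_obs();print(o['wrist_force'],o['torque'],o['ee_pos'],o['tcp_rot'])
for n in('scene','side'):cv2.imwrite(f'pics/{n}8.png',optics.camera(n)['color'][:,:,::-1])"
```

```text
time: 32.2
ee_pos: [0.4738, 0.085, 0.1512]
tcp_rot: [179.8, -0.0, 97.0]
wrist_force: [-0.2, -0.9, -0.7]
opening: 0.0301
grasp_force: 0.0
[-0.22861187 -0.85895898 -0.69605802] [-0.03038181 -0.03988973 -0.03382442] [0.47378351 0.08500882 0.15120737] [ 1.79794218e+02 -1.03464419e-02  9.70188843e+01]
```

```bash
python3 -m handwheel '[{"tx":0.04,"ty":0,"tz":0,"ax":0,"ay":0,"az":0,"jaw":-1},{"tx":0.045,"ty":0,"tz":0,"ax":0,"ay":0,"az":0,"jaw":-1},{"tx":0.045,"ty":0,"tz":0,"ax":0,"ay":0,"az":0,"jaw":-1},{"tx":0,"ty":0,"tz":0.01,"ax":0,"ay":0,"az":0,"jaw":-1},{"tx":0,"ty":0,"tz":0.01,"ax":0,"ay":0,"az":0,"jaw":-1},{"tx":0,"ty":0,"tz":0.005,"ax":0,"ay":0,"az":0,"jaw":-1},{"tx":0,"ty":0,"tz":0,"ax":0,"ay":0,"az":0,"jaw":-1},{"tx":0,"ty":0,"tz":0,"ax":0,"ay":0,"az":0,"jaw":-1},{"tx":0,"ty":0,"tz":0,"ax":0,"ay":0,"az":0,"jaw":-1},{"tx":0,"ty":0,"tz":0,"ax":0,"ay":0,"az":0,"jaw":-1}]' 40
```

```text
time: 33.55
ee_pos: [0.457, 0.2138, 0.124]
tcp_rot: [180.0, -0.0, 97.0]
wrist_force: [0.5, -0.4, -0.1]
opening: 0.0002
grasp_force: 0.0
```

```bash
python3 -m handwheel '[{"tx":0,"ty":0,"tz":0.0015,"ax":0,"ay":0,"az":0,"jaw":-1},{"tx":0,"ty":0,"tz":0.001,"ax":0,"ay":0,"az":0,"jaw":-1},{"tx":0,"ty":0,"tz":0.001,"ax":0,"ay":0,"az":0,"jaw":-1},{"tx":0,"ty":0,"tz":0,"ax":0,"ay":0,"az":0,"jaw":-1},{"tx":0,"ty":0,"tz":0,"ax":0,"ay":0,"az":0,"jaw":-1},{"tx":0,"ty":0,"tz":0,"ax":0,"ay":0,"az":0,"jaw":-1},{"tx":0,"ty":0,"tz":0,"ax":0,"ay":0,"az":0,"jaw":-1},{"tx":0,"ty":0,"tz":0,"ax":0,"ay":0,"az":0,"jaw":-1},{"tx":0,"ty":0,"tz":0,"ax":0,"ay":0,"az":0,"jaw":-1},{"tx":0,"ty":0,"tz":0,"ax":0,"ay":0,"az":0,"jaw":-1}]' 40
```

```text
time: 34.8
ee_pos: [0.4569, 0.2139, 0.1203]
tcp_rot: [180.0, -0.0, 97.0]
wrist_force: [0.8, 0.5, -0.1]
opening: -0.0
grasp_force: 0.0
```

```bash
python3 -m handwheel '[{"tx":0,"ty":0,"tz":0.001,"ax":0,"ay":0,"az":0,"jaw":-1},{"tx":0,"ty":0,"tz":0.001,"ax":0,"ay":0,"az":0,"jaw":-1},{"tx":0,"ty":0,"tz":0.0005,"ax":0,"ay":0,"az":0,"jaw":-1},{"tx":0,"ty":0,"tz":0,"ax":0,"ay":0,"az":0,"jaw":-1},{"tx":0,"ty":0,"tz":0,"ax":0,"ay":0,"az":0,"jaw":-1},{"tx":0,"ty":0,"tz":0,"ax":0,"ay":0,"az":0,"jaw":-1},{"tx":0,"ty":0,"tz":0,"ax":0,"ay":0,"az":0,"jaw":-1},{"tx":0,"ty":0,"tz":0,"ax":0,"ay":0,"az":0,"jaw":-1},{"tx":0,"ty":0,"tz":0,"ax":0,"ay":0,"az":0,"jaw":-1},{"tx":0,"ty":0,"tz":0,"ax":0,"ay":0,"az":0,"jaw":-1}]' 40
```

```text
time: 36.05
ee_pos: [0.4569, 0.2138, 0.1178]
tcp_rot: [180.0, 0.0, 97.0]
wrist_force: [-0.3, 0.7, 0.1]
opening: 0.0001
grasp_force: 0.0
```

```bash
python3 -m handwheel '[{"tx":0,"ty":0,"tz":0.001,"ax":0,"ay":0,"az":0,"jaw":-1},{"tx":0,"ty":0,"tz":0.001,"ax":0,"ay":0,"az":0,"jaw":-1},{"tx":0,"ty":0,"tz":0.0005,"ax":0,"ay":0,"az":0,"jaw":-1},{"tx":0,"ty":0,"tz":0,"ax":0,"ay":0,"az":0,"jaw":-1},{"tx":0,"ty":0,"tz":0,"ax":0,"ay":0,"az":0,"jaw":-1},{"tx":0,"ty":0,"tz":0,"ax":0,"ay":0,"az":0,"jaw":-1},{"tx":0,"ty":0,"tz":0,"ax":0,"ay":0,"az":0,"jaw":-1},{"tx":0,"ty":0,"tz":0,"ax":0,"ay":0,"az":0,"jaw":-1},{"tx":0,"ty":0,"tz":0,"ax":0,"ay":0,"az":0,"jaw":-1},{"tx":0,"ty":0,"tz":0,"ax":0,"ay":0,"az":0,"jaw":-1}]' 40
```

```text
time: 37.3
ee_pos: [0.4569, 0.2138, 0.1153]
tcp_rot: [180.0, 0.0, 97.0]
wrist_force: [-0.6, -0.6, 0.6]
opening: -0.0004
grasp_force: 0.0
```

```bash
python3 -m handwheel '[{"tx":0,"ty":0,"tz":0.001,"ax":0,"ay":0,"az":0,"jaw":-1},{"tx":0,"ty":0,"tz":0.001,"ax":0,"ay":0,"az":0,"jaw":-1},{"tx":0,"ty":0,"tz":0.0005,"ax":0,"ay":0,"az":0,"jaw":-1},{"tx":0,"ty":0,"tz":0,"ax":0,"ay":0,"az":0,"jaw":-1},{"tx":0,"ty":0,"tz":0,"ax":0,"ay":0,"az":0,"jaw":-1},{"tx":0,"ty":0,"tz":0,"ax":0,"ay":0,"az":0,"jaw":-1},{"tx":0,"ty":0,"tz":0,"ax":0,"ay":0,"az":0,"jaw":-1},{"tx":0,"ty":0,"tz":0,"ax":0,"ay":0,"az":0,"jaw":-1},{"tx":0,"ty":0,"tz":0,"ax":0,"ay":0,"az":0,"jaw":-1},{"tx":0,"ty":0,"tz":0,"ax":0,"ay":0,"az":0,"jaw":-1}]' 40
```

```text
time: 38.55
ee_pos: [0.4569, 0.2138, 0.1128]
tcp_rot: [-180.0, -0.0, 97.0]
wrist_force: [-0.6, -0.2, 0.3]
opening: -0.0001
grasp_force: 0.0
```

```bash
python3 -m handwheel '[{"tx":0,"ty":0,"tz":0.001,"ax":0,"ay":0,"az":0,"jaw":-1},{"tx":0,"ty":0,"tz":0.001,"ax":0,"ay":0,"az":0,"jaw":-1},{"tx":0,"ty":0,"tz":0.0005,"ax":0,"ay":0,"az":0,"jaw":-1},{"tx":0,"ty":0,"tz":0,"ax":0,"ay":0,"az":0,"jaw":-1},{"tx":0,"ty":0,"tz":0,"ax":0,"ay":0,"az":0,"jaw":-1},{"tx":0,"ty":0,"tz":0,"ax":0,"ay":0,"az":0,"jaw":-1},{"tx":0,"ty":0,"tz":0,"ax":0,"ay":0,"az":0,"jaw":-1},{"tx":0,"ty":0,"tz":0,"ax":0,"ay":0,"az":0,"jaw":-1},{"tx":0,"ty":0,"tz":0,"ax":0,"ay":0,"az":0,"jaw":-1},{"tx":0,"ty":0,"tz":0,"ax":0,"ay":0,"az":0,"jaw":-1}]' 40
```

```text
time: 39.8
ee_pos: [0.4577, 0.214, 0.1119]
tcp_rot: [179.8, -0.0, 97.0]
wrist_force: [-1.0, -2.1, 10.6]
opening: -0.0001
grasp_force: 5.1
```

```bash
python3 -m handwheel '[{"tx":0,"ty":0,"tz":0.0005,"ax":0,"ay":0,"az":0,"jaw":-1},{"tx":0,"ty":0,"tz":0,"ax":0,"ay":0,"az":0,"jaw":-1},{"tx":0,"ty":0,"tz":0,"ax":0,"ay":0,"az":0,"jaw":-1},{"tx":0,"ty":0,"tz":0,"ax":0,"ay":0,"az":0,"jaw":-1},{"tx":0,"ty":0,"tz":0,"ax":0,"ay":0,"az":0,"jaw":-1},{"tx":0,"ty":0,"tz":0,"ax":0,"ay":0,"az":0,"jaw":-1},{"tx":0,"ty":0,"tz":0,"ax":0,"ay":0,"az":0,"jaw":-1},{"tx":0,"ty":0,"tz":0,"ax":0,"ay":0,"az":0,"jaw":-1},{"tx":0,"ty":0,"tz":0,"ax":0,"ay":0,"az":0,"jaw":-1},{"tx":0,"ty":0,"tz":0,"ax":0,"ay":0,"az":0,"jaw":-1}]' 40
```

```text
time: 41.05
ee_pos: [0.4579, 0.2141, 0.1118]
tcp_rot: [179.8, -0.0, 97.0]
wrist_force: [-0.1, -0.6, 13.0]
opening: 0.0002
grasp_force: 6.3
```

```bash
python3 -m handwheel '[{"tx":0,"ty":0.0005,"tz":-0.015,"ax":0,"ay":0,"az":0,"jaw":-1},{"tx":-0.05,"ty":0,"tz":0,"ax":0,"ay":0,"az":0,"jaw":-1},{"tx":-0.05,"ty":0,"tz":0,"ax":0,"ay":0,"az":0,"jaw":-1},{"tx":-0.055,"ty":0,"tz":0,"ax":0,"ay":0,"az":0,"jaw":-1},{"tx":-0.055,"ty":0,"tz":0,"ax":0,"ay":0,"az":0,"jaw":-1},{"tx":-0.05,"ty":0,"tz":0,"ax":0,"ay":0,"az":0,"jaw":-1},{"tx":0,"ty":0,"tz":0.005,"ax":0,"ay":0,"az":0,"jaw":-1},{"tx":0,"ty":0,"tz":0.004,"ax":0,"ay":0,"az":0,"jaw":-1},{"tx":0,"ty":0,"tz":0.001,"ax":0,"ay":0,"az":0,"jaw":-1},{"tx":0,"ty":0,"tz":0,"ax":0,"ay":0,"az":0,"jaw":-1}]' 40
```

```text
time: 42.3
ee_pos: [0.4891, -0.0432, 0.1148]
tcp_rot: [-180.0, -0.0, 97.1]
wrist_force: [-0.1, -0.1, -0.2]
opening: -0.0001
grasp_force: 0.0
```

```bash
python3 -m handwheel '[{"tx":0,"ty":0,"tz":0.001,"ax":0,"ay":0,"az":0,"jaw":-1},{"tx":0,"ty":0,"tz":0.001,"ax":0,"ay":0,"az":0,"jaw":-1},{"tx":0,"ty":0,"tz":0.001,"ax":0,"ay":0,"az":0,"jaw":-1},{"tx":0,"ty":0,"tz":0,"ax":0,"ay":0,"az":0,"jaw":-1},{"tx":0,"ty":0,"tz":0,"ax":0,"ay":0,"az":0,"jaw":-1},{"tx":0,"ty":0,"tz":0,"ax":0,"ay":0,"az":0,"jaw":-1},{"tx":0,"ty":0,"tz":0,"ax":0,"ay":0,"az":0,"jaw":-1},{"tx":0,"ty":0,"tz":0,"ax":0,"ay":0,"az":0,"jaw":-1},{"tx":0,"ty":0,"tz":0,"ax":0,"ay":0,"az":0,"jaw":-1},{"tx":0,"ty":0,"tz":0,"ax":0,"ay":0,"az":0,"jaw":-1}]' 40
```

```text
time: 43.55
ee_pos: [0.4895, -0.044, 0.1123]
tcp_rot: [179.9, -0.0, 97.0]
wrist_force: [-0.7, 1.9, 4.7]
opening: -0.0003
grasp_force: 2.8
```

```bash
python3 -m handwheel '[{"tx":0,"ty":0,"tz":0.0005,"ax":0,"ay":0,"az":0,"jaw":-1},{"tx":0,"ty":0,"tz":0.0005,"ax":0,"ay":0,"az":0,"jaw":-1},{"tx":0,"ty":0,"tz":0.0003,"ax":0,"ay":0,"az":0,"jaw":-1},{"tx":0,"ty":0,"tz":0,"ax":0,"ay":0,"az":0,"jaw":-1},{"tx":0,"ty":0,"tz":0,"ax":0,"ay":0,"az":0,"jaw":-1},{"tx":0,"ty":0,"tz":0,"ax":0,"ay":0,"az":0,"jaw":-1},{"tx":0,"ty":0,"tz":0,"ax":0,"ay":0,"az":0,"jaw":-1},{"tx":0,"ty":0,"tz":0,"ax":0,"ay":0,"az":0,"jaw":-1},{"tx":0,"ty":0,"tz":0,"ax":0,"ay":0,"az":0,"jaw":-1},{"tx":0,"ty":0,"tz":0,"ax":0,"ay":0,"az":0,"jaw":-1}]' 40
```

```text
time: 44.8
ee_pos: [0.4899, -0.0439, 0.112]
tcp_rot: [179.8, -0.0, 97.0]
wrist_force: [-0.9, 2.7, 12.6]
opening: 0.0002
grasp_force: 6.1
```

```bash
python3 -m handwheel '[{"tx":0,"ty":0,"tz":0.0005,"ax":0,"ay":0,"az":0,"jaw":-1},{"tx":0,"ty":0,"tz":0,"ax":0,"ay":0,"az":0,"jaw":-1},{"tx":0,"ty":0,"tz":0,"ax":0,"ay":0,"az":0,"jaw":-1},{"tx":0,"ty":0,"tz":0,"ax":0,"ay":0,"az":0,"jaw":-1},{"tx":0,"ty":0,"tz":0,"ax":0,"ay":0,"az":0,"jaw":-1},{"tx":0,"ty":0,"tz":0,"ax":0,"ay":0,"az":0,"jaw":-1},{"tx":0,"ty":0,"tz":0,"ax":0,"ay":0,"az":0,"jaw":-1},{"tx":0,"ty":0,"tz":0,"ax":0,"ay":0,"az":0,"jaw":-1},{"tx":0,"ty":0,"tz":0,"ax":0,"ay":0,"az":0,"jaw":-1},{"tx":0,"ty":0,"tz":0,"ax":0,"ay":0,"az":0,"jaw":-1}]' 40
python3 -m handwheel '[{"tx":0,"ty":0,"tz":-0.015,"ax":0,"ay":0,"az":0,"jaw":-1},{"tx":0.05,"ty":0,"tz":0,"ax":0,"ay":0,"az":0,"jaw":-1},{"tx":0.05,"ty":0,"tz":0,"ax":0,"ay":0,"az":0,"jaw":-1},{"tx":0.055,"ty":0,"tz":0,"ax":0,"ay":0,"az":0,"jaw":-1},{"tx":0.055,"ty":0,"tz":0,"ax":0,"ay":0,"az":0,"jaw":-1},{"tx":0.05,"ty":0,"tz":0,"ax":0,"ay":0,"az":0,"jaw":-1},{"tx":0,"ty":0,"tz":0.005,"ax":0,"ay":0,"az":0,"jaw":-1},{"tx":0,"ty":0,"tz":0.004,"ax":0,"ay":0,"az":0,"jaw":-1},{"tx":0,"ty":0,"tz":0.001,"ax":0,"ay":0,"az":0,"jaw":-1},{"tx":0,"ty":0,"tz":0,"ax":0,"ay":0,"az":0,"jaw":-1}]' 40
```

```text
time: 46.05
ee_pos: [0.4902, -0.0439, 0.112]
tcp_rot: [179.8, 0.0, 97.0]
wrist_force: [-1.7, 1.8, 14.8]
opening: -0.0004
grasp_force: 7.3
time: 47.3
ee_pos: [0.4576, 0.213, 0.1151]
tcp_rot: [-180.0, 0.0, 96.9]
wrist_force: [0.5, -0.0, -0.5]
opening: -0.0004
grasp_force: 0.0
```

```bash
python3 -m handwheel '[{"tx":0,"ty":0,"tz":0.001,"ax":0,"ay":0,"az":0,"jaw":-1},{"tx":0,"ty":0,"tz":0.001,"ax":0,"ay":0,"az":0,"jaw":-1},{"tx":0,"ty":0,"tz":0.001,"ax":0,"ay":0,"az":0,"jaw":-1},{"tx":0,"ty":0,"tz":0.0005,"ax":0,"ay":0,"az":0,"jaw":-1},{"tx":0,"ty":0,"tz":0.0005,"ax":0,"ay":0,"az":0,"jaw":-1},{"tx":0,"ty":0,"tz":0.0005,"ax":0,"ay":0,"az":0,"jaw":-1},{"tx":0,"ty":0,"tz":0.0005,"ax":0,"ay":0,"az":0,"jaw":-1},{"tx":0,"ty":0,"tz":0.0005,"ax":0,"ay":0,"az":0,"jaw":-1},{"tx":0,"ty":0,"tz":0,"ax":0,"ay":0,"az":0,"jaw":-1},{"tx":0,"ty":0,"tz":0,"ax":0,"ay":0,"az":0,"jaw":-1}]' 40
python3 -m handwheel '[{"tx":0,"ty":0,"tz":-0.01,"ax":0,"ay":0,"az":0,"jaw":-1},{"tx":0,"ty":0,"tz":-0.04,"ax":0,"ay":0,"az":0,"jaw":-1},{"tx":0,"ty":0,"tz":-0.05,"ax":0,"ay":0,"az":0,"jaw":-1},{"tx":0,"ty":0,"tz":-0.05,"ax":0,"ay":0,"az":0,"jaw":-1},{"tx":0,"ty":-0.05,"tz":-0.02,"ax":0,"ay":0,"az":0,"jaw":-1},{"tx":0,"ty":-0.05,"tz":0,"ax":0,"ay":0,"az":0,"jaw":-1},{"tx":0,"ty":0,"tz":0,"ax":0,"ay":0,"az":0,"jaw":-1},{"tx":0,"ty":0,"tz":0,"ax":0,"ay":0,"az":0,"jaw":-1},{"tx":0,"ty":0,"tz":0,"ax":0,"ay":0,"az":0,"jaw":-1},{"tx":0,"ty":0,"tz":0,"ax":0,"ay":0,"az":0,"jaw":-1}]' 40
python3 -c "
from workcell import optics;import cv2
for n in('scene','side'):cv2.imwrite(f'pics/{n}9.png',optics.camera(n)['color'][:,:,::-1])"
```

```text
time: 48.55
ee_pos: [0.4583, 0.214, 0.1117]
tcp_rot: [179.8, -0.0, 97.0]
wrist_force: [-0.5, -2.9, 14.6]
opening: -0.0001
grasp_force: 7.4
time: 49.8
ee_pos: [0.3586, 0.2017, 0.279]
tcp_rot: [-179.9, 0.0, 97.0]
wrist_force: [0.1, 0.5, 0.2]
opening: 0.0002
grasp_force: 0.0
```

```bash
python3 -c "
from workcell import workorder;print(workorder.job_done())"
```

```text
the job is handed in; nothing more can be done
None
```

The rail is in both front saddles and let go, and the job was handed in at about 50 s. Each end stopped rigidly when pressed separately with about 15 N, so I believe both are fully home, but the hand-in gave no pass or fail verdict.

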